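Press the coupon carrier down and slide it home under the wiper spring

ROBOT

A 6-joint arm with a two-finger parallel gripper is mounted at the origin on the work surface; the furniture and walls round the work are solid. World frame = base frame: x ahead of the robot, y to its left, z up, the work surface at z = 0. Lengths are in m, angles in rad, forces in N, time in s.
With the tool pointing down it reaches from about 0.25 to 0.725 m from the base axis. Payload 4 kg.
Tool frame: the origin (TCP) lies midway between the tips of the shut fingers; the grasp point (between the pads) lies 19 mm behind it; z points along the fingers, y is the line along which they close (so a half turn about z gives the same grasp; the last joint's range is limited). The gripper opens to 85 mm and grips with 20 to 120 N. Pads are 22 mm wide; open, the fingers measure 114 mm over their backs; the gripper's body (76 mm by 85 mm) begins 54 mm behind the grasp point. The pads swing forward as they close: fully open they stand 13 mm farther back than shut.
Start: joints at [-1.14, 0.241, 0.005, 1.335, 0, 1.571], TCP at [0.209, -0.454, 0.231] pointing down, gripper open.
Joint ranges: [-2.72, 2.72], [-1.05, 1.87], [-1.09, 1.28], [-1.99, 2.15], [-1.42, 1.44], [-3.14, 3.14]. Speed limits (rad/s): [2.79, 2.79, 3.14, 3.14, 3.14, 3.14].

INTERFACE

Orientations are given as a unit quaternion [x, y, z, w].
In Python, from workcell import bot gives the robot as it stands. The module is installed in compiled form; this text tells all that it offers.
- The arm moves only by the tool jog_arm, never from a script. Its argument "deltas" is a list of rows, each an object with "fingers": the opening, from 0 (shut) to 1 (fully open); "delta_pos": the shift along the tool's x, y, z normalised to -1 to 1, where 1 is 300 mm, a list of three; "yaw": the turn about the tool's z normalised to -1 to 1, where 1 is pi/4 rad. A call has 1 to 12 rows; each row is the pose to reach, as a shift and turn from the pose commanded when the call began, along the tool's axes at that moment; what a row does not reach only later rows make up. A row lasts 1/10 s, in which the tool goes at most 50 mm and 8.59 degrees, less where a joint would pass 70% of its speed; a pose out of reach is approached as far as the arm can. A call with a number of a shift or a turn outside -1 to 1 is refused whole. A call with a gripper value outside its range is refused whole. The fingers move at their own pace and stop on an object; the grip force is fixed at half the most. Time passes only in rows, so rows that repeat a pose let the fingers close. It gives the time, the measured TCP pose, the force, the opening and the grip force at its end, in the units of the state.
- bot.get_obs(): the state, without advancing time (a new reading comes with each control period).
- bot.camera(name): name is "scene" or "top" or "wrist"; returns a dict with "image" (400x640x3 uint8, red, green, blue), "range_z" (400x640 float32, m along the optical axis (not along the pixel's ray), 0 where there is no reading), "fx", "fy", "cx", "cy" (pixels), "distortion" ([k1, k2, p1, p2, k3] as OpenCV has them; the pictures are not rectified), "rvec" (rotation vector, rad) and "tvec" (3), from world to camera coordinates, as OpenCV has them. Camera axes: x right, y down, z forward; pixel columns grow to the right and rows downward; lengths in m; the calibration is good to about 2 mm. A picture is of the moment at which its call begins.
- bot.job_done(): hands the job in; it is judged then, once.
The state is a dict: "clock": time; "joint_pos": joint angles; "joint_vel": joint speeds; "tau": joint torques, N m; "eef_pos": TCP position; "tool_rot": TCP orientation; "ft_force": force on the tool from outside, world axes, zero at the start; "ft_torque": the same for the moment, N m; "grip_width": finger opening in m; "grasp_force": force on a finger pad.
Only numpy, scipy, OpenCV 4.12 (cv2) and the standard library are available. Lean on these libraries where they do the work, as an engineer would, in place of code of your own. Each camera call takes 0.05 s, during which the arm holds its last target. There are 200 camera calls.

TASK

Load the test jig: with the fingertips, press the blue carrier down firmly on its orange finger deck until its raised nose is low enough to go under the bridge, and keep pressing while you slide it under the brass wiper spring, all the way to the red end stop, so that the spring plunger pops up into the pocket beneath it and locks it. Only press and push the carrier: do not grip or lift it, do not pry the spring up, and leave the relay, the green terminal block and the tape measure where they are. Let go and come clear when it is home.

Things in the scene. Friction and masses are not known exactly. Their poses are not given: they have to be found in the camera images.
- jig: Fixed grey test jig, 222 x 96 mm. Origin on the bench under the channel's centre line; +x is the direction in which the carrier slides, z up. Channel floor 14 mm above the bench, x = -80 to 123 mm. Aluminium guide rails 11 mm high above the floor at y = +/-32 to 40 mm. Red end stop: face at x = 123 mm, top 26 mm above the bench.
- bridge (a point): Middle of the underside of the fixed aluminium bridge across the channel, 35 mm above the bench, at x = 80 mm of the jig. The bridge is 14 mm deep along the slide (x = 73 to 87 mm), 96 mm wide; its top with screws is 52 mm above the bench.
- carrier: Loose blue carrier, about 0.22 kg, 130 mm long (x, +65 mm is the nose), 60 mm wide, 2 mm play to each rail. Origin: middle of its underside. From x = -12 mm to the nose 18 mm thick, with copper strips; behind lies the 12 mm thick orange deck. At the start its rear is on the channel floor, its nose up about 10 mm (4.5 degrees). Home: origin at x = 58 mm of the jig, 55 to 70 mm ahead of the start.
- deck (a point): Top of the orange finger deck: on the centre line, 34 mm behind the carrier's middle, 22 mm behind the 6 mm high rear-facing step where the thick part begins; fingertips on the deck can push against this step. About 10 N down here presses the carrier flat; the deck is then 26 mm and the thick part 32 mm above the bench, 3 mm under the bridge.
- pocket (a point): Mouth of the pocket in the carrier's underside, 35 mm behind its middle: 20 mm long, 24 mm wide, 8.5 mm deep. It lies over the plunger when the carrier is home.
- plunger (a joint): Sprung brass plunger, 12 mm across, in the channel floor at x = 23 mm on the jig's centre line; it holds the carrier's nose up. 0 = up, 7 mm above the floor; grows as it is pressed (m), 0.007 = flush. 3.5 N when up, 5.6 N when flush. Back near 0 when it has popped into the pocket.
- wiper (a joint): Brass leaf spring, 30 mm wide, hanging from the far side of the bridge (x = 87 mm of the jig) and sloping down to x = 124 mm, its lowest point about 3 mm below the top of the flat carrier. 0 = at rest, grows as it is lifted (rad), about 0.1 to 0.15 with the carrier under it; presses with 3 to 4 N.
- nose (a point): Middle of the carrier's front face, half-way up (9 mm above its underside).
- home (a point): Fixed point on the face of the red end stop where the point nose is when the carrier is home, 23 mm above the bench.
- relay: Bystander: small loose black relay, 16 x 21 x 24 mm, origin under its middle.
- terminal_d: Bystander: loose green terminal block, 36 x 44 x 9 mm, origin under its middle.
- tape_measure: Bystander: loose tape measure, 62 x 71 x 33 mm, origin under its middle.

How it is judged:
On the way, in this order (a step that is already met when the one before it is completed fails the run):
1. the fingers press the carrier down, against its plunger (value of joint plunger above 0.004 m and contact force between the fingers and carrier above 3 N), for 0.1 s.
2. the carrier lifts the wiper spring while the fingers press on it (value of joint wiper above 0.05 rad and contact force between the fingers and carrier above 3 N), for 0.1 s.
At the end, for the whole second after the job is handed in: The carrier lies flat on the channel floor (within 2.5 mm and 0.05 rad) with its nose within 6 mm of the end stop, under the lifted wiper spring (over 0.05 rad), the plunger up in its pocket (within 2 mm of fully up), at rest (x of nose in the frame of home above -0.006 m and z of carrier in the frame of jig between 0.0115 and 0.0165 m and angle between carrier's own z axis and vertical below 0.05 rad and value of joint plunger below 0.002 m and value of joint wiper above 0.05 rad and linear speed of carrier below 0.01 m/s); the robot touches nothing.
It fails at once if the carrier is lifted (its middle more than 12 mm off the channel floor) or tipped by more than 0.25 rad (z of carrier in the frame of jig above 0.026 m or angle between carrier's own z axis and vertical above 0.25 rad).
It fails at once if the wiper spring is pried up (over 0.35 rad) (value of joint wiper above 0.35 rad).
It fails at once if a bystander is moved more than 15 mm (distance of any of relay, terminal_d, tape_measure from where it was at the start of the episode above 0.015 m).
It also fails if it takes over 48 s, if anything falls off the work surface, if the arm or the gripper's body presses on something with over 40 N, if the wrist force passes 120 N, or if a joint passes its speed limit or range.

## Working session

There is one attempt and no reset: what is moved stays moved. The work goes in short steps, Python scripts to look and compute and a tool call to move; the robot and the scene stay as the last step left them, time stands still between calls to the robot, and variables do not carry over. Pictures are saved under pics/ and viewed, at most 10 in all, crops included, and the job is handed in when it is done.

Besides the shell and the picture viewer there is one more tool, called after "Call:" as a command line: name --argument value ..., lists and objects as JSON in quotes. jog_arm: Moves the arm, as the interface text tells. Scaled input: -1 to 1 covers 300 mm each way for a shift and pi/4 rad each way for a turn. Its arguments: {"type":"object","properties":{"deltas":{"type":"array","items":{"type":"object","properties":{"fingers":{"type":"number"},"delta_pos":{"type":"array","items":{"type":"number"}},"yaw":{"type":"number"}}}}},"required":["deltas"]}

```bash
mkdir -p pics; cat > h.py <<'E'
import numpy as np,cv2
from workcell import bot
def cam(n,save=None):
    c=bot.camera(n)
    if save: cv2.imwrite('pics/'+save,c['image'][:,:,::-1])
    return c
def world(c,u,v,z=None):
    K=np.array([[c['fx'],0,c['cx']],[0,c['fy'],c['cy']],[0,0,1]])
    R=cv2.Rodrigues(np.array(c['rvec'],float))[0];t=np.array(c['tvec'],float).ravel()
    p=cv2.undistortPoints(np.array([[[u,v]]],float),K,np.array(c['distortion'],float))[0,0]
    d=R.T@np.array([p[0],p[1],1]);o=-R.T@t
    s=c['range_z'][int(v),int(u)] if z is None else (z-o[2])/d[2]
    return o+s*d
E
python3 - <<'E'
from h import *
cam('top','top.png');cam('scene','scene.png')
o=bot.get_obs();print(o['eef_pos'],o['tool_rot'],o['ft_force'],o['clock'])
E
```

```text
[ 0.20855292 -0.45380848  0.23052239] [ 9.76887760e-01  2.13750892e-01 -2.18167625e-04 -9.01771416e-04] [-0.53033823 -0.6785758   0.36598036] 0.1
```

View pics/top.png

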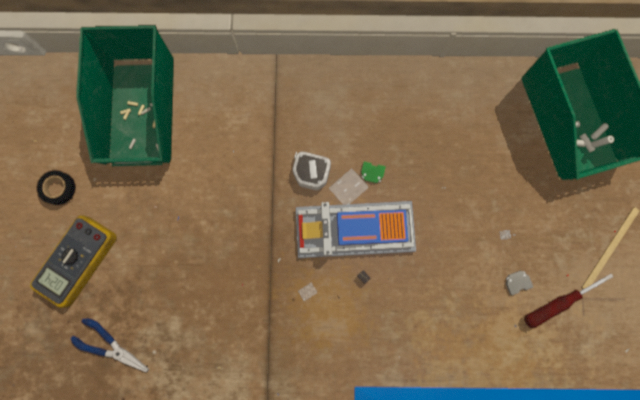

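View pics/scene.png

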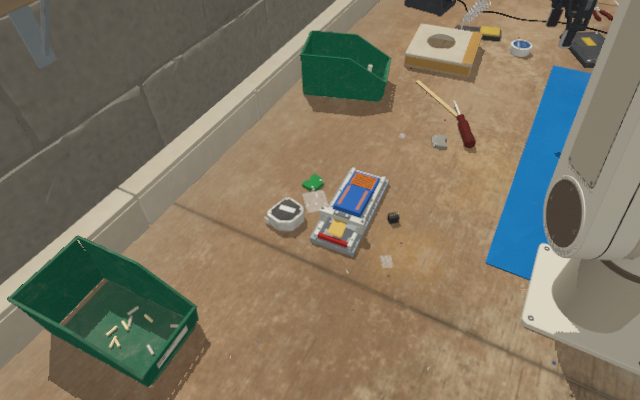

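The top view shows the jig at u 295–414, v 203–257, with the red stop at its left (300,232) and the orange deck at (393,226). The carrier slides toward image left. The relay is at (363,278), the terminal at (373,173) and the tape measure at (312,170). Next I'll work out the world coordinates.

```bash
python3 - <<'E'
from h import *
c=cam('top')
hsv=cv2.cvtColor(c['image'],cv2.COLOR_RGB2HSV)
m0=np.zeros((400,640),np.uint8);m0[195:265,288:420]=255
def seg(lo,hi,z,n):
    m=cv2.inRange(hsv,lo,hi)&m0
    v,u=np.nonzero(m); r=cv2.minAreaRect(np.c_[u,v].astype(np.float32)); 
    print(n,len(u),r,np.round(world(c,*r[0],z),4)); return world(c,*r[0],z)
d=seg((5,150,100),(16,255,255),.028,'deck')
b=seg((100,120,60),(125,255,255),.04,'blue')
s=seg((0,180,80),(4,255,255),.026,'red')
y=seg((18,80,80),(30,255,255),.035,'wiper')
for u,v in [(297,207),(299,257),(414,203),(413,250),(363,278),(373,173),(312,170),(325,230),(393,226)]: print(u,v,np.round(world(c,u,v),4),np.round(world(c,u,v,.014),4))
cv2.imwrite('pics/tc.png',cv2.resize(c['image'][190:270,280:425,::-1],None,fx=5.5,fy=5.5,interpolation=cv2.INTER_CUBIC))
E
```

```text
deck 601 ((352.4048767089844, 225.9589080810547), (25.019664764404297, 103.01534271240234), 89.39690399169922) [0.4689 0.0029 0.028 ]
blue 905 ((372.12432861328125, 226.86187744140625), (31.272504806518555, 68.37904357910156), 86.98721313476562) [ 0.4661 -0.0325  0.04  ]
red 43 ((301.0, 231.0), (30.0, 2.0), 90.0) [0.4588 0.0983 0.026 ]
wiper 338 ((312.0, 229.5), (17.0, 20.0), 90.0) [0.4607 0.0777 0.035 ]
297 207 [0.5059 0.1072 0.0139] [0.5059 0.1072 0.014 ]
299 257 [0.4117 0.1021 0.0063] [0.4113 0.1017 0.014 ]
414 203 [ 0.518  -0.1174  0.0018] [ 0.5159 -0.115   0.014 ]
413 250 [ 0.4265 -0.1114  0.0138] [ 0.4265 -0.1114  0.014 ]
363 278 [ 0.3735 -0.0172  0.02  ] [ 0.3737 -0.0177  0.014 ]
373 173 [ 0.5747 -0.038   0.0094] [ 0.5736 -0.0375  0.014 ]
312 170 [0.5736 0.0792 0.0334] [0.5783 0.0797 0.014 ]
325 230 [0.4584 0.0538 0.0489] [0.4625 0.0536 0.014 ]
393 226 [ 0.4697 -0.0727  0.0271] [ 0.4714 -0.0746  0.014 ]
```

View pics/tc.png

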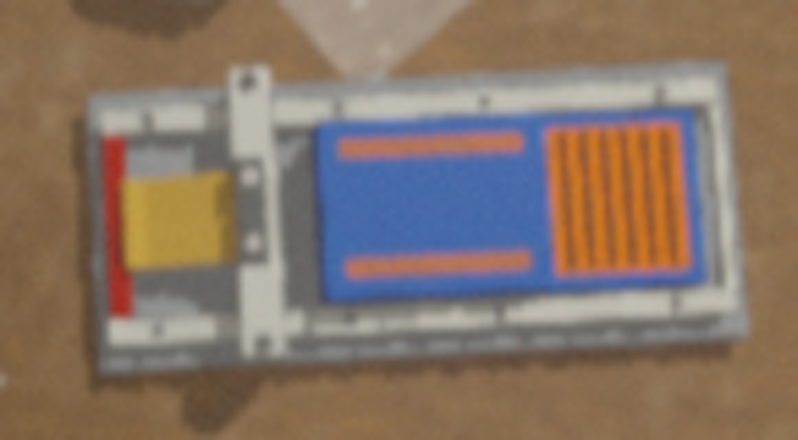

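Call:
jog_arm --deltas '[{"delta_pos":[0.11,-0.07,0],"yaw":-0.13,"fingers":0},{"delta_pos":[0.22,-0.14,0],"yaw":-0.26,"fingers":0},{"delta_pos":[0.33,-0.2,0],"yaw":-0.39,"fingers":0},{"delta_pos":[0.44,-0.27,0],"yaw":-0.52,"fingers":0},{"delta_pos":[0.55,-0.34,0],"yaw":-0.65,"fingers":0},{"delta_pos":[0.667,-0.408,0],"yaw":-0.763,"fingers":0},{"delta_pos":[0.667,-0.408,0],"yaw":-0.763,"fingers":0},{"delta_pos":[0.667,-0.408,0],"yaw":-0.763,"fingers":0}]'

```text
clock: 0.95
eef_pos: [0.3398, -0.2589, 0.2312]
tool_rot: [0.87, 0.493, -0.0, -0.0]
ft_force: [0.2, 0.0, -0.2]
grip_width: -0.0001
grasp_force: 0.0
```

```bash
cat >> h.py <<'E'
from scipy.spatial.transform import Rotation as Ro
def goto(p,th):
    o=bot.get_obs();R=Ro.from_quat(o['tool_rot']).as_matrix()
    h=np.degrees(np.arctan2(R[1,0],R[0,0]))
    print('t',o['clock'],'tcp',np.round(o['eef_pos'],4),'head',round(h,2),'F',np.round(o['ft_force'],1),'tilt',np.round(R[2],3))
    print('delta',np.round(R.T@(np.array(p)-o['eef_pos'])/.3,4),'yaw',round(-(th-h)/45,4))
E
python3 -c "
from h import *
goto([.4692,-.0637,.1],93.3)"
```

```text
t 0.95 tcp [ 0.3398 -0.2589  0.2312] head 59.13 F [ 0.2  0.  -0.2] tilt [-0. -0. -1.]
delta [0.7801 0.0367 0.4369] yaw -0.7593
```

Call:
jog_arm --deltas '[{"delta_pos":[0.1,0.005,0.05],"yaw":-0.1,"fingers":0},{"delta_pos":[0.2,0.01,0.1],"yaw":-0.2,"fingers":0},{"delta_pos":[0.3,0.014,0.16],"yaw":-0.3,"fingers":0},{"delta_pos":[0.4,0.019,0.22],"yaw":-0.4,"fingers":0},{"delta_pos":[0.5,0.023,0.28],"yaw":-0.5,"fingers":0},{"delta_pos":[0.6,0.028,0.33],"yaw":-0.6,"fingers":0},{"delta_pos":[0.7,0.033,0.39],"yaw":-0.7,"fingers":0},{"delta_pos":[0.78,0.037,0.437],"yaw":-0.759,"fingers":0},{"delta_pos":[0.78,0.037,0.437],"yaw":-0.759,"fingers":0},{"delta_pos":[0.78,0.037,0.437],"yaw":-0.759,"fingers":0}]'

```text
clock: 1.95
eef_pos: [0.4689, -0.0657, 0.0997]
tool_rot: [0.688, 0.726, -0.001, -0.0]
ft_force: [0.1, -1.4, 0.1]
grip_width: 0.0002
grasp_force: 0.0
```

```bash
python3 -c "
from h import *
goto([.4692,-.0637,.035],93.3)
cam('wrist','w.png');c=cam('top')
cv2.imwrite('pics/s2.png',cam('scene')['image'][150:270,290:420,::-1].repeat(4,0).repeat(4,1))"
```

```text
t 1.95 tcp [ 0.4689 -0.0657  0.0997] head 93.06 F [ 0.1 -1.4  0.1] tilt [-0.    -0.002 -1.   ]
delta [0.0067 0.0016 0.2157] yaw -0.0053
```

View pics/w.png

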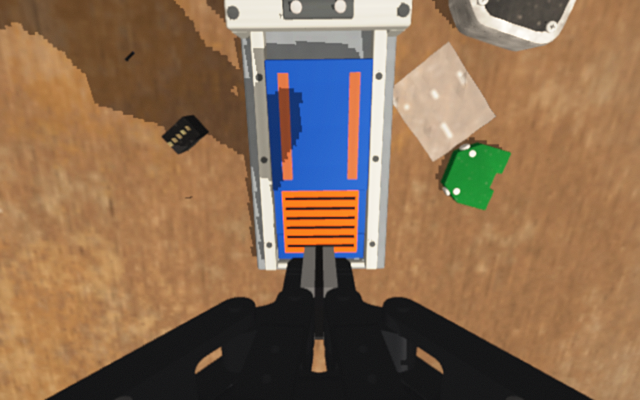

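View pics/s2.png

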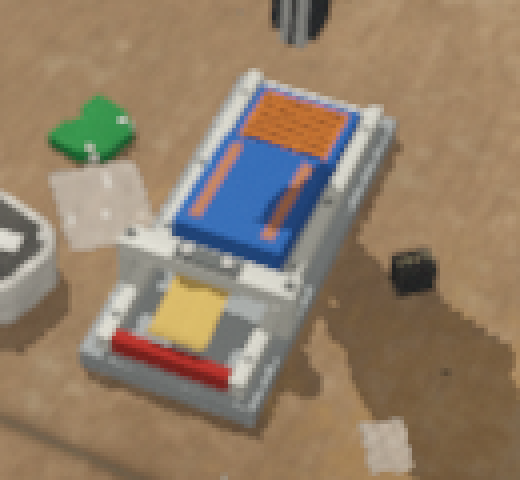

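The wrist view shows the orange deck at u 283–358, v 191–252, with the step at v≈190. Left rail screws are at (259,76) and (268,244), right ones at (380,76) and (372,244), and the fingertips line up with the deck. I'll take the centre line from the screws.

```bash
python3 -c "
from h import *
c=cam('wrist')
P=[world(c,*p,.025) for p in [(259,76),(264,159),(268,244),(380,76),(376,157),(372,244)]]
print(np.round(P,4))
a=(P[0]+P[3])/2;b=(P[2]+P[5])/2;d=a-b;print('cl',a,b,np.degrees(np.arctan2(d[1],d[0])))
for p in [(282,191),(358,191),(285,252),(357,252),(320,195),(320,225)]: print(p,np.round(world(c,*p),4))
"
```

```text
[[ 0.4301  0.0182  0.025 ]
 [ 0.4333 -0.032   0.025 ]
 [ 0.4364 -0.0918  0.025 ]
 [ 0.5027  0.022   0.025 ]
 [ 0.5054 -0.0269  0.025 ]
 [ 0.509  -0.088   0.025 ]]
cl [0.46637591 0.02010988 0.025     ] [ 0.47267649 -0.08993856  0.025     ] 93.27676280527317
(282, 191) [ 0.4458 -0.0514  0.0302]
(358, 191) [ 0.4952 -0.0489  0.0298]
(285, 252) [0.466  0.0097 0.2423]
(357, 252) [ 0.4988 -0.094   0.0265]
(320, 195) [ 0.4706 -0.0533  0.0285]
(320, 225) [ 0.4718 -0.0747  0.0277]
```

Call:
jog_arm --deltas '[{"delta_pos":[0.003,0.007,0.05],"yaw":-0.005,"fingers":0},{"delta_pos":[0.003,0.007,0.12],"yaw":-0.005,"fingers":0},{"delta_pos":[0.003,0.007,0.18],"yaw":-0.005,"fingers":0},{"delta_pos":[0.003,0.007,0.21],"yaw":-0.005,"fingers":0},{"delta_pos":[0.003,0.007,0.22],"yaw":-0.005,"fingers":0},{"delta_pos":[0.003,0.007,0.22],"yaw":-0.005,"fingers":0},{"delta_pos":[0.003,0.007,0.22],"yaw":-0.005,"fingers":0}]'

```text
clock: 2.85
eef_pos: [0.4723, -0.0639, 0.0351]
tool_rot: [0.686, 0.728, 0.0, 0.001]
ft_force: [-0.5, -0.1, 0.4]
grip_width: 0.0001
grasp_force: 0.0
```

```bash
python3 -c "
from h import *
goto([.4712,-.064,.026],93.28)"
```

```text
t 2.85 tcp [ 0.4723 -0.0639  0.0351] head 93.38 F [-0.5 -0.1  0.4] tilt [-0.     0.002 -1.   ]
delta [-0.0001 -0.0037  0.0303] yaw 0.0022
```

Now press down, 10 mm from here.

Call:
jog_arm --deltas '[{"delta_pos":[0,-0.003,0.01],"yaw":0,"fingers":0},{"delta_pos":[0,-0.003,0.018],"yaw":0,"fingers":0},{"delta_pos":[0,-0.003,0.024],"yaw":0,"fingers":0},{"delta_pos":[0,-0.003,0.03],"yaw":0,"fingers":0},{"delta_pos":[0,-0.003,0.034],"yaw":0,"fingers":0},{"delta_pos":[0,-0.003,0.034],"yaw":0,"fingers":0}]'

```text
clock: 3.45
eef_pos: [0.471, -0.0629, 0.026]
tool_rot: [0.686, 0.728, 0.001, 0.0]
ft_force: [-3.9, 2.8, 17.5]
grip_width: -0.0
grasp_force: 8.5
```

Call:
jog_arm --deltas '[{"delta_pos":[0.005,0,0.001],"yaw":0,"fingers":0},{"delta_pos":[0.015,0,0.001],"yaw":0,"fingers":0},{"delta_pos":[0.025,0,0.001],"yaw":0,"fingers":0},{"delta_pos":[0.035,0,0.001],"yaw":0,"fingers":0},{"delta_pos":[0.045,0,0.001],"yaw":0,"fingers":0},{"delta_pos":[0.055,0,0.001],"yaw":0,"fingers":0},{"delta_pos":[0.065,0,0.001],"yaw":0,"fingers":0},{"delta_pos":[0.065,0,0.001],"yaw":0,"fingers":0}]'

```text
clock: 4.25
eef_pos: [0.4724, -0.0466, 0.026]
tool_rot: [0.686, 0.727, -0.0, 0.004]
ft_force: [-0.5, -6.5, 11.6]
grip_width: -0.0
grasp_force: 6.4
```

```bash
python3 -c "
from h import *
goto([.4712,-.044,.026],93.28)
a=cam('wrist')['image'];b=cam('scene')['image'][150:260,290:400].repeat(3,0).repeat(3,1)
im=np.zeros((400,730,3),np.uint8);im[:,:400]=a[:,120:520];im[:330,400:]=b
cv2.imwrite('pics/m1.png',im[:,:,::-1])"
```

```text
t 4.25 tcp [ 0.4724 -0.0466  0.026 ] head 93.32 F [-0.5 -6.5 11.6] tilt [-0.006  0.006 -1.   ]
delta [ 0.009  -0.0034  0.    ] yaw 0.001
```

View pics/m1.png

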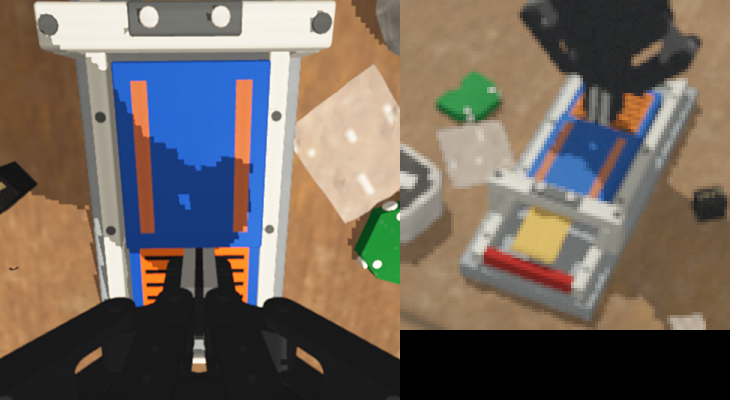

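The carrier is flat and the fingers are against its step at (200,247). The nose is just short of the bridge. I'll keep pressing and sliding.

Call:
jog_arm --deltas '[{"delta_pos":[0.005,-0.003,0.003],"yaw":0,"fingers":0},{"delta_pos":[0.015,-0.003,0.004],"yaw":0,"fingers":0},{"delta_pos":[0.025,-0.003,0.004],"yaw":0,"fingers":0},{"delta_pos":[0.035,-0.003,0.004],"yaw":0,"fingers":0},{"delta_pos":[0.045,-0.003,0.004],"yaw":0,"fingers":0},{"delta_pos":[0.055,-0.003,0.004],"yaw":0,"fingers":0},{"delta_pos":[0.065,-0.003,0.004],"yaw":0,"fingers":0},{"delta_pos":[0.065,-0.003,0.004],"yaw":0,"fingers":0}]'

```text
clock: 5.15
eef_pos: [0.4714, -0.0289, 0.026]
tool_rot: [0.687, 0.727, -0.001, 0.006]
ft_force: [-1.4, -11.4, 18.0]
grip_width: 0.0002
grasp_force: 10.2
```

Call:
jog_arm --deltas '[{"delta_pos":[0.01,0,0],"yaw":0,"fingers":0},{"delta_pos":[0.02,0,0],"yaw":0,"fingers":0},{"delta_pos":[0.03,0,0],"yaw":0,"fingers":0},{"delta_pos":[0.04,0,0],"yaw":0,"fingers":0},{"delta_pos":[0.05,0,0],"yaw":0,"fingers":0},{"delta_pos":[0.05,0,0],"yaw":0,"fingers":0}]'

```text
clock: 5.75
eef_pos: [0.4705, -0.0141, 0.026]
tool_rot: [0.687, 0.727, -0.001, 0.007]
ft_force: [-1.7, -13.0, 19.0]
grip_width: 0.0002
grasp_force: 10.6
```

```bash
python3 -c "
from h import *
goto([.466,.006,.026],93.28)
a=cam('wrist')['image'];b=cam('scene')['image'][150:260,290:400].repeat(3,0).repeat(3,1)
im=np.zeros((400,730,3),np.uint8);im[:,:400]=a[:,120:520];im[:330,400:]=b
cv2.imwrite('pics/m2.png',im[:,:,::-1])"
```

```text
t 5.75 tcp [ 0.4705 -0.0141  0.026 ] head 93.25 F [ -1.7 -13.   19. ] tilt [-0.011  0.008 -1.   ]
delta [ 0.0677 -0.0111 -0.0008] yaw -0.0007
```

View pics/m2.png

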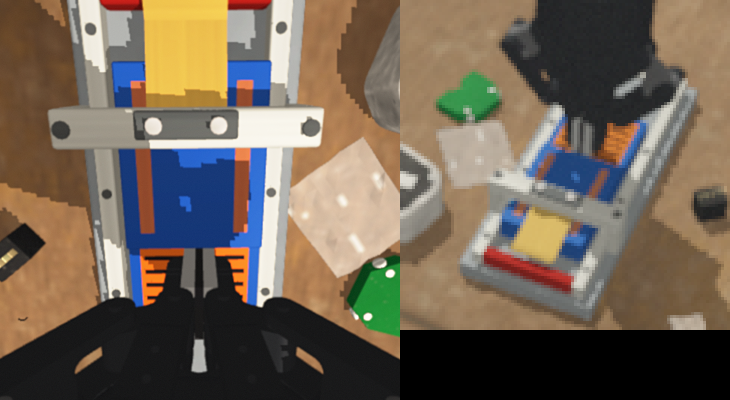

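The nose at (190,62) is past the bridge and under the wiper, with about 22 mm left to the red stop.

Call:
jog_arm --deltas '[{"delta_pos":[0.01,-0.002,0],"yaw":0,"fingers":0},{"delta_pos":[0.02,-0.003,0],"yaw":0,"fingers":0},{"delta_pos":[0.03,-0.003,0],"yaw":0,"fingers":0},{"delta_pos":[0.04,-0.003,0],"yaw":0,"fingers":0},{"delta_pos":[0.05,-0.003,0],"yaw":0,"fingers":0},{"delta_pos":[0.06,-0.003,0],"yaw":0,"fingers":0},{"delta_pos":[0.06,-0.003,0],"yaw":0,"fingers":0}]'

```text
clock: 6.55
eef_pos: [0.4693, 0.0035, 0.026]
tool_rot: [0.687, 0.727, -0.0, 0.007]
ft_force: [0.2, -13.9, 17.6]
grip_width: -0.0003
grasp_force: 11.8
```

Call:
jog_arm --deltas '[{"delta_pos":[0.005,0,0],"yaw":0,"fingers":0},{"delta_pos":[0.01,0,0],"yaw":0,"fingers":0},{"delta_pos":[0.015,0,0],"yaw":0,"fingers":0},{"delta_pos":[0.015,0,0],"yaw":0,"fingers":0}]'

```text
clock: 6.95
eef_pos: [0.4691, 0.0057, 0.026]
tool_rot: [0.687, 0.726, -0.002, 0.009]
ft_force: [1.4, -20.3, 17.9]
grip_width: 0.0001
grasp_force: 12.7
```

```bash
python3 -c "
from h import *
goto([.466,.006,.026],93.28)
a=cam('wrist')['image'];b=cam('scene')['image'][150:260,290:400].repeat(3,0).repeat(3,1)
im=np.zeros((400,730,3),np.uint8);im[:,:400]=a[:,120:520];im[:330,400:]=b
cv2.imwrite('pics/m3.png',im[:,:,::-1])"
```

```text
t 6.95 tcp [0.4691 0.0057 0.026 ] head 93.14 F [  1.4 -20.3  17.9] tilt [-0.017  0.009 -1.   ]
delta [ 0.0015 -0.0103 -0.    ] yaw -0.0031
```

View pics/m3.png

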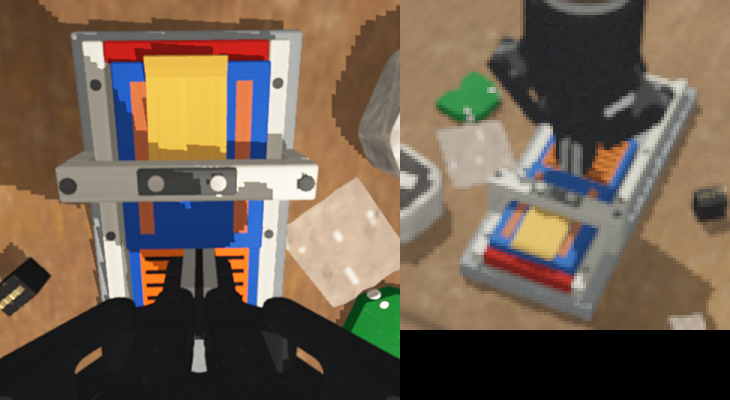

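The carrier is against the red stop: its nose is at v≈60, touching the red, and the push force has risen. One more short push, then I'll unload and come clear.

Call:
jog_arm --deltas '[{"delta_pos":[0.006,0,0],"yaw":0,"fingers":0},{"delta_pos":[0.012,0,0],"yaw":0,"fingers":0},{"delta_pos":[0.012,0,0],"yaw":0,"fingers":0},{"delta_pos":[0.012,0,0],"yaw":0,"fingers":0}]'

```text
clock: 7.45
eef_pos: [0.4691, 0.006, 0.0261]
tool_rot: [0.688, 0.725, -0.005, 0.012]
ft_force: [0.9, -29.0, 16.7]
grip_width: 0.0002
grasp_force: 18.0
```

Call:
jog_arm --deltas '[{"delta_pos":[-0.008,0,-0.001],"yaw":0,"fingers":0},{"delta_pos":[-0.018,0,-0.004],"yaw":0,"fingers":0},{"delta_pos":[-0.022,0,-0.01],"yaw":0,"fingers":0},{"delta_pos":[-0.025,0,-0.03],"yaw":0,"fingers":0},{"delta_pos":[-0.025,0,-0.08],"yaw":0,"fingers":0},{"delta_pos":[-0.025,0,-0.16],"yaw":0,"fingers":0},{"delta_pos":[-0.03,0,-0.26],"yaw":0,"fingers":0},{"delta_pos":[-0.1,0,-0.36],"yaw":0,"fingers":0},{"delta_pos":[-0.2,0,-0.36],"yaw":0,"fingers":0},{"delta_pos":[-0.25,0,-0.36],"yaw":0,"fingers":0},{"delta_pos":[-0.25,0,-0.36],"yaw":0,"fingers":0}]'

```text
clock: 8.55
eef_pos: [0.4687, -0.0603, 0.1307]
tool_rot: [0.687, 0.727, 0.0, 0.0]
ft_force: [0.0, 0.4, -0.3]
grip_width: -0.0003
grasp_force: 0.0
```

```bash
python3 -c "
from h import *
goto([.466,.006,.026],93.28)
a=cam('wrist')['image'];b=cam('scene')['image'][150:260,290:400].repeat(3,0).repeat(3,1)
im=np.zeros((400,730,3),np.uint8);im[:,:400]=a[:,120:520];im[:330,400:]=b
cv2.imwrite('pics/m4.png',im[:,:,::-1])"
```

```text
t 8.55 tcp [ 0.4687 -0.0603  0.1307] head 93.24 F [ 0.   0.4 -0.3] tilt [-0.001  0.001 -1.   ]
delta [0.2213 0.0031 0.349 ] yaw -0.001
```

View pics/m4.png

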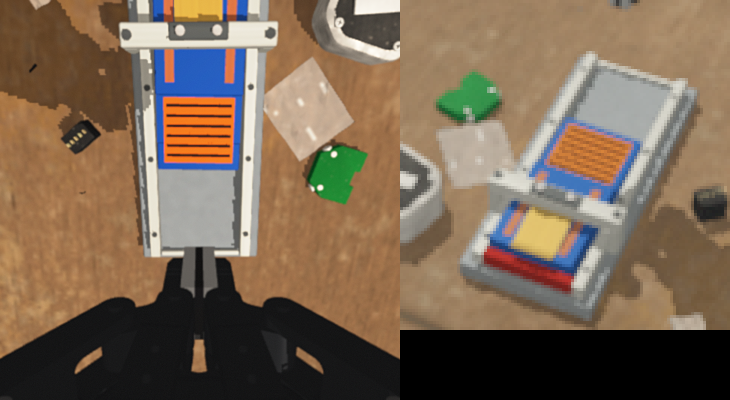

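The carrier sits at the stop with the wiper on top of it, and the bystanders haven't moved. I'll check quickly that it is flat, then hand in.

```bash
python3 -c "
from h import *
c=cam('wrist')
for p in [(320,104),(320,150),(320,60),(285,70),(350,70),(320,166),(320,172),(320,200)]: print(p,np.round(world(c,*p),4))
c=cam('top')
for p in [(345,215),(350,228),(345,240),(304,222),(306,240)]: print(p,np.round(world(c,*p),4))
"
```

```text
(320, 104) [0.466  0.0108 0.025 ]
(320, 150) [ 0.4679 -0.0213  0.0255]
(320, 60) [0.4643 0.0387 0.0304]
(285, 70) [0.4415 0.0311 0.0311]
(350, 70) [0.4845 0.0337 0.0307]
(320, 166) [ 0.4687 -0.0334  0.0241]
(320, 172) [ 0.4691 -0.0401  0.0141]
(320, 200) [ 0.4705 -0.0629  0.0137]
(345, 215) [0.4898 0.0165 0.0248]
(350, 228) [0.4655 0.0071 0.0242]
(345, 240) [0.4423 0.0167 0.0319]
(304, 222) [0.4745 0.0926 0.0351]
(306, 240) [0.4413 0.0884 0.0342]
```

```bash
python3 -c "
from workcell import bot
print(bot.job_done())"
```

```text
the job is handed in; nothing more can be done
None
```

The job is handed in with no verdict shown: the images show the carrier flat against the red stop under the wiper, bystanders unmoved and the arm clear; the plunger can't be seen, so its lock is inferred.

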